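# Dip the wheel gearbox's gauge rod

## Task

Check the oil in the wheel's gear unit: lift the upturned cup off the guide tube and set it down, mouth down, on the free end of the plank. Then take the gauge rod from its rest, put it down the guide tube until its collar stops on the tube's rim, and draw it right out again. Finish still holding the rod in the gripper, level and still, about 25 cm above the bench, so that its tip can be read; drop neither cup nor rod and leave everything else where it stands.

Things in the scene. Friction and masses are not known exactly. Their poses are not given: they have to be found in the camera images.
- gearbox: Grey cast gear unit, fixed to the bench, housing 140 x 110 mm and 70 mm high, with a dark round motor (90 mm across) on its +x end, top of its terminal box 104 mm high. Origin on the bench, on the guide tube's axis; z up. A steel guide tube stands upright out of the top of the housing; below it the housing is hollow down to 10 mm above the bench.
- tube_mouth (a point): Centre of the guide tube's rim, 120 mm above the bench; z up along the tube. Rim 34 mm outside diameter, a funnel 26 mm wide at the rim that narrows over 16 mm to a 16 mm bore. A rod can go down 110 mm below the rim.
- cup: Loose small pale unglazed cup, upside down over the tube mouth, resting on the rim. 40 mm high, 52 mm across at its mouth (below), 42 mm across at its foot (above), 0.11 kg nominal. Origin at the centre of its mouth, z up through its foot, so its top is 40 mm above the origin. It hangs 35 mm down over the tube and has about 5 mm of play around it: lift it straight up by 45 mm or more.
- plank: Fixed pale wooden plank, 300 (x) x 130 (y) x 20 mm high. Origin under its centre, on the bench; top at z = 20 mm. The plates stand on its +x end, the -x end (from x = -150 to about 0 mm) is free.
- rod: Loose gauge rod. Origin at the tip, z runs from the tip up along the rod to the handle: steel stem 8 mm thick from 0 to 95 mm with a tapered tip, round steel collar 38 mm across from 95 to 102 mm, dark wooden handle 18 x 18 mm (faces square to the rod's x and y) from 102 to 182 mm. About 0.075 kg, centre of mass near 80 mm. Starts at 45 degrees in its rest, handle up, its y axis level.
- rod_tip (a point): The rod's tip, at the rod's origin. Gripped in the rest by the handle from straight above, fingers closing along the rod's y, a 45 degree tilt of the hand one way points the tip straight down, 45 degrees the other way makes the rod level.
- rod_collar (a point): On the rod's axis at the underside of the collar, 95 mm from the tip.
- rod_end (a point): Centre of the free end of the handle, 182 mm from the tip.
- rest: Fixed wooden rod rest, foot 150 (x) x 70 (y) x 12 mm. Origin under the centre of the foot, on the bench. Two forks, open above, hold the rod's stem at 45 degrees in the plane y = 0: tip at x = -50, z = 30 mm, handle up towards +x, middle of the handle at about x = 50, z = 130 mm, nothing beside or under the handle. The collar leans on the upper fork's face. The rod comes out straight up.
- plates: Loose stack of four grey plates, 120 mm across, 55 mm high, on the plank's +x end. Leave alone. Origin under the centre.
- blower: Rubber bulb blower, 52 mm across, 85 mm high, standing. Leave alone. Origin under the centre.
- spanner: Steel spanner, 150 mm long, lying along its x. Leave alone.
- clay: Block of terracotta clay 60 x 50 x 45 mm. Leave alone. Origin under the centre.
- brushes: White pot, 72 mm across and 75 mm high, with brushes up to 170 mm high. Leave alone. Origin under the centre.
- washer: Dark steel spacer ring 40 mm across, 12 mm high. Leave alone. Origin under the centre.
There are look-alikes about, which are no part of the job. What is shaped like the rod but purple or yellow is not meant.

How it is judged (in metres and radians):
On the way, in this order (a step that is already met when the one before it is completed fails the run):
1. the cup stands mouth down on the plank, let go (x of cup in the frame of plank between -0.15 and 0.15 m and y of cup in the frame of plank between -0.065 and 0.065 m and z of cup in the frame of plank between 0.016 and 0.025 m and angle between cup's own z axis and vertical below 0.12 rad and contact force between cup and the fingers below 0.1 N and linear speed of cup below 0.03 m/s), for 0.2 s.
2. the rod, held by the fingers, is down the guide tube with its collar on the rim (z of rod_collar in the frame of tube_mouth between -0.004 and 0.005 m and horizontal distance between rod_collar and tube_mouth below 0.01 m and angle between rod's own z axis and vertical below 0.2 rad and contact force between rod and gearbox above 0.2 N and contact force between rod and the fingers above 1 N), for 0.1 s.
3. the rod is drawn right out of the tube (z of rod_tip in the frame of tube_mouth above 0.01 m and contact force between rod and the fingers above 1 N), for 0.1 s.
At the end, for the whole second after the job is handed in: The gripper still holds the gauge rod, level within 0.2 rad, at rest (under 0.03 m/s and 0.2 rad/s), tip and handle end both more than 0.18 m above the bench and clear of the gear unit; the cup stands mouth down on the plank (tilt under 0.12 rad, its centre over the plank), released and at rest (all of step 1 and height (world z) of each of rod_tip, rod_end above 0.18 m and angle between rod's own z axis and vertical between 1.3708 and 1.7708 rad and contact force between rod and the fingers above 1 N and linear speed of rod below 0.03 m/s and angular speed of rod below 0.2 rad/s and contact force between rod and gearbox below 0.1 N); the arm keeps its last pose, push and grip.
It fails at once if the cup is dropped (falls free at over 0.6 m/s) (contact force between cup and the fingers below 0.1 N and linear speed of cup above 0.6 m/s).
It fails at once if the rod is dropped (falls free at over 0.6 m/s) (contact force between rod and the fingers below 0.1 N and linear speed of rod above 0.6 m/s).
It fails at once if a bystander (plates, blower, spanner, clay, brushes or washer) moved by more than 30 mm (distance of any of plates, blower, spanner, clay, brushes, washer from where it was at the start of the episode above 0.03 m).
It also fails if it takes over 67 s, if anything falls off the work surface, if the arm or the gripper's body presses on something with over 40 N, if the wrist force passes 120 N, or if a joint passes its speed limit or range.

## Robot

A 6-joint arm with a two-finger parallel gripper is mounted at the origin on the work surface. World frame = base frame: x ahead of the robot, y to its left, z up, the work surface at z = 0. Lengths are in m, angles in degrees, forces in N, time in s.
With the tool pointing down it reaches from about 0.375 to 0.9 m from the base axis. Payload 3.1 kg.
Tool frame: the origin (TCP) lies at the very end of the fingers, on their centre line; the grasp point (between the pads) lies 19 mm behind it; z points along the fingers, y is the line along which they close (so a half turn about z gives the same grasp; the last joint's range is limited). The gripper opens to 87 mm and grips with 3 to 60 N. Pads are 19 mm wide; open, the fingers measure 117 mm over their backs; the gripper's body (75 mm by 190 mm) begins 51 mm behind the grasp point.
Start: joints at [-76.69, 30.224, 82.088, -0, 67.689, -10.227], TCP at [0.25, -0.573, 0.223] pointing down, gripper open.
Joint ranges: [-176.69, 176.69], [-43.24, 126.21], [12.49, 139.97], [-82, 262], [0, 151.66], [-163.58, 163.58]. Speed limits (degrees/s): [159.86, 159.86, 180, 180, 180, 180].

## Interface

Orientations are given as a 3x3 rotation matrix whose columns are the frame's x, y, z axes.
In Python, from rig import * gives the robot as it stands.
- The arm moves only by the tool jog_arm, never from a script. Its arguments are lists of equal length, an entry for each row: "delta_pos": the shift along the world's x, y, z in cm, a list of three; "turn": the turn about the world's z in degrees; "grip": the closure, from 0 (fully open) to 1 (shut). In form: {"delta_pos": [[x, y, z], ...], "turn": [turn, ...], "grip": [grip, ...]}. A call has 1 to 12 rows; each row is the pose to reach, as a shift and turn from the pose commanded when the call began; what a row does not reach only later rows make up. A row lasts 1/8 s, in which the tool goes at most 62.5 mm and 10.7 degrees, less where a joint would pass 70% of its speed; a pose out of reach is approached as far as the arm can. A call with a gripper value outside its range is refused whole. The fingers move at their own pace and stop on an object; the grip force is fixed at half the most. Time passes only in rows, so rows that repeat a pose let the fingers close. It gives the time, the measured TCP pose, the force, the opening and the grip force at its end, in the units of the state.
- read_state(): the state, without advancing time (a new reading comes with each control period).
- capture(name): name is "scene" or "top" or "wrist"; returns a dict with "color" (480x640x3 uint8, blue, green, red), "fovy" (degrees; the focal length in pixels is half the picture's height over the tangent of half this angle, whatever the lens; pixels are square), "cx", "cy" (the principal point, pixels), "k1" (the pictures are not rectified: a ray, as slopes to the right and down, at radius r is drawn at 1 + k1 r^2 times it, then the intrinsics apply), "camera_from_world" (4x4, takes a point from world to camera coordinates). Camera axes: x right, y up, looking along -z (the intrinsics and any distortion apply to the point x, -y, -z); pixel columns grow to the right and rows downward; lengths in m; the calibration is good to about 2 mm. A picture is of the moment at which its call begins. There is no depth.
- hand_in(): hands the job in; it is judged then, once.
The state is a dict: "time_s": time; "joint_positions": joint angles; "qvel": joint speeds; "tau": joint torques, N m; "position": TCP position; "tcp_rot": TCP orientation; "force": force on the tool from outside, world axes, zero at the start; "moment": the same for the moment, N m; "opening": opening from 0.0 (shut) to 1.0 (fully open); "grasp_force": force on a finger pad.
Only numpy, scipy, OpenCV 4.12 (cv2) and the standard library are available. Lean on these libraries where they do the work, as an engineer would, in place of code of your own. Each camera call takes 0.05 s, during which the arm holds its last target. There are 200 camera calls.

## Working session

There is one attempt and no reset: what is moved stays moved. The work goes in short steps, Python scripts to look and compute and a tool call to move; the robot and the scene stay as the last step left them, time stands still between calls to the robot, and variables do not carry over. Pictures are saved under pics/ and viewed, at most 10 in all, crops included, and the job is handed in when it is done.

Besides the shell and the picture viewer there is one more tool, called after "Request:" as name(argument=value, ...), one argument or row to a line, values as JSON. jog_arm: Moves the arm, as the interface text tells. Its arguments: {"type":"object","properties":{"delta_pos":{"type":"array"},"turn":{"type":"array"},"grip":{"type":"array"}},"required":["delta_pos","turn","grip"]}

```bash
ls; mkdir -p pics; cat > h.py <<'E'
import numpy as np, cv2
from rig import *
def cam(c):
    f=240/np.tan(np.radians(c["fovy"]/2)); return f,c["cx"],c["cy"],c["k1"],np.array(c["camera_from_world"])
def proj(c,P):
    f,cx,cy,k,T=cam(c); P=np.atleast_2d(P); q=P@T[:3,:3].T+T[:3,3]
    s=np.c_[q[:,0]/-q[:,2],-q[:,1]/-q[:,2]]; s=s*(1+k*(s**2).sum(1,keepdims=True)); return s*f+[cx,cy]
def ray(c,uv):
    f,cx,cy,k,T=cam(c); d=(np.array(uv,float)-[cx,cy])/f; s=d.copy()
    for _ in range(30): s=d/(1+k*(s@s))
    v=T[:3,:3].T@np.array([s[0],-s[1],-1]); return -T[:3,:3].T@T[:3,3],v
def atz(c,uv,z):
    o,v=ray(c,uv); return o+v*(z-o[2])/v[2]
def tri(l):
    A=0;b=0
    for c,uv in l:
        o,v=ray(c,uv); v=v/np.linalg.norm(v); M=np.eye(3)-np.outer(v,v); A=A+M; b=b+M@o
    return np.linalg.solve(A,b)
E
python3 - <<'E'
from h import *
import pickle
C={n:capture(n) for n in("scene","top","wrist")}
pickle.dump(C,open("c0.pkl","wb"))
for n in C: cv2.imwrite(f"pics/{n}0.png",C[n]["color"]); T=cam(C[n])[4]; print(n,C[n]["fovy"],C[n]["k1"],-T[:3,:3].T@T[:3,3])
E
```

```text
pics
scene 46.764014484897004 -0.02442736469404452 [1.19209285 0.10684586 1.05951439]
top 43.39304020835386 -0.200229475563428 [0.40054813 0.01610442 1.44926532]
wrist 67.393261372913 -0.04395853155088353 [ 0.32458938 -0.53948795  0.38457992]
```

View pics/scene0.png

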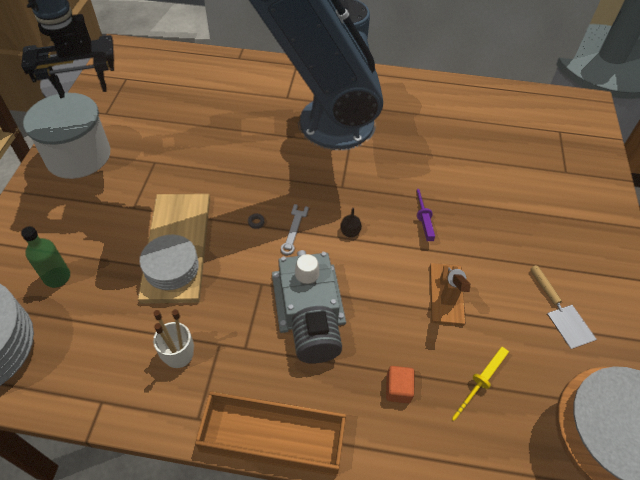

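View pics/top0.png

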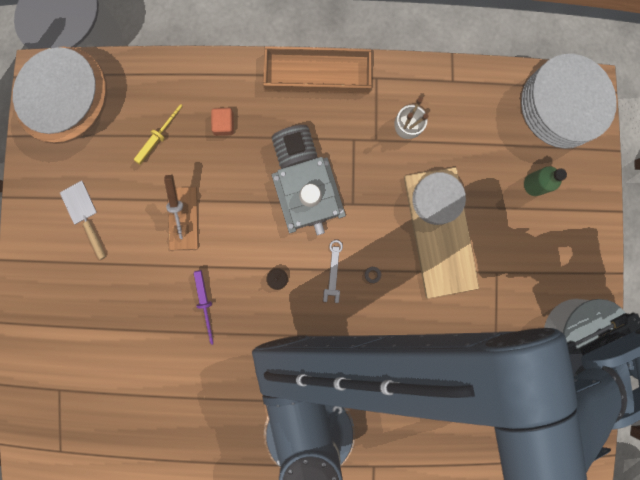

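The scene view shows the cup at about (307,268) on the gear unit, the plank at (180,250) with plates on its far end, and the brown-handled rod in its rest at (455,285). In the top view the same things are at (311,194), (445,240) and (176,205).

Three things are rod-shaped. The purple one at top (204,305) and the yellow one at top (158,135) are excluded. The dark wooden-handled one at top (176,205) sits in the rest, so it fits. I'll confirm it in a crop.

```bash
python3 - <<'E'
from h import *
import pickle
C=pickle.load(open("c0.pkl","rb"))
s,t=C["scene"]["color"],C["top"]["color"]
a=cv2.resize(t[165:260,140:220],None,fx=5,fy=5,interpolation=2)
b=cv2.resize(s[255:335,420:480],None,fx=5,fy=5,interpolation=2)
im=np.zeros((475,700,3),np.uint8); im[:,:400]=a; im[:400,400:]=b
cv2.imwrite("pics/rodcrop.png",im)
for n,z,(x0,y0,x1,y1) in(("top",.125,(290,170,335,215)),("scene",.115,(285,245,330,290))):
    I=C[n]["color"][y0:y1,x0:x1]; m=(I.min(2)>150)&(np.ptp(I.astype(int),2)<45); y,x=np.nonzero(m); print(n,m.sum(),x.mean()+x0,y.mean()+y0,x.min()+x0,x.max()+x0,y.min()+y0,y.max()+y0, atz(C[n],(x.mean()+x0,y.mean()+y0),z))
for p in((406,176),(455,168),(477,290),(428,298)): print("plank top",atz(C["top"],p,.02))
for p in((150,195),(210,195),(138,300),(198,303)): print("plank scene",atz(C["scene"],p,.02))
for p in((439,198),): print("plates",atz(C["top"],p,.055))
for p in((168,207),(197,207),(168,250),(198,249)): print("rest",atz(C["top"],p,.012))
st=read_state(); print(st["position"],np.round(st["tcp_rot"],3),st["opening"],st["force"])
E
```

```text
top 332 310.2740963855422 194.10843373493975 300 334 184 214 [0.56423788 0.00937977 0.125     ]
scene 363 305.38842975206614 260.1818181818182 285 325 245 271 [0.55660158 0.00576347 0.115     ]
plank top [ 0.62712981 -0.22081475  0.02      ]
plank top [ 0.65057709 -0.34171225  0.02      ]
plank top [ 0.35559182 -0.39781955  0.02      ]
plank top [ 0.33521405 -0.27754432  0.02      ]
plank scene [ 0.36835785 -0.41415049  0.02      ]
plank scene [ 0.34230937 -0.26889949  0.02      ]
plank scene [ 0.65750766 -0.34076758  0.02      ]
plank scene [ 0.64217443 -0.21200282  0.02      ]
plates [ 0.57159438 -0.29416068  0.055     ]
rest [0.53933048 0.35161491 0.012     ]
rest [0.54087314 0.28058429 0.012     ]
rest [0.43565634 0.34746236 0.012     ]
rest [0.44001481 0.27447056 0.012     ]
[ 0.24948358 -0.57242465  0.22177108] [[ 0.917  0.399 -0.   ]
 [ 0.399 -0.917  0.002]
 [ 0.    -0.002 -1.   ]] 1.0004265481318495 [ 0.11104444  0.26751126 -0.38414292]
```

View pics/rodcrop.png

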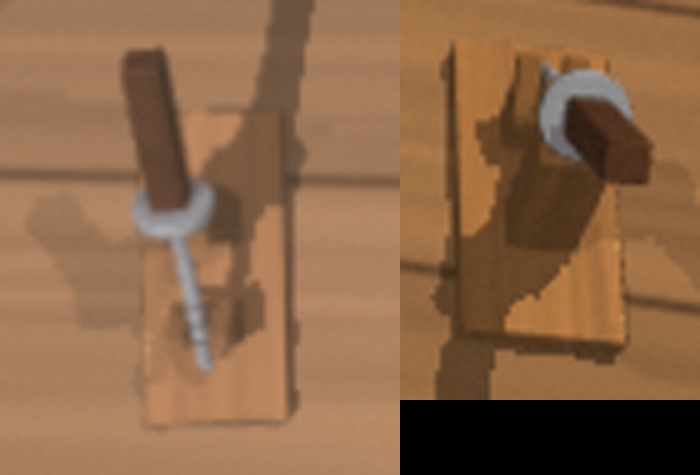

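The crop confirms it: brown square handle, steel collar and stem, sitting in the wooden rest. Crop tip (207,365), collar (172,208), handle end (143,55).

```bash
python3 - <<'E'
from h import *
import pickle
C=pickle.load(open("c0.pkl","rb"))
def blob(n,seed):
    I=C[n]["color"].astype(int); m=((I.min(2)>165)&(np.ptp(I,axis=2)<50)).astype(np.uint8)
    k,L,S,c=cv2.connectedComponentsWithStats(m); i=L[seed[1],seed[0]]; return S[i],c[i]
a=blob("top",(311,193)); b=blob("scene",(307,266)); print(a,b,tri([(C["top"],a[1]),(C["scene"],b[1])]),atz(C["top"],a[1],.12),atz(C["scene"],b[1],.112))
f=lambda c,x0,y0:np.array(c)/5+(x0,y0)
T,S=C["top"],C["scene"]
for n,p,q,z in(("tip",(207,365),None,.03),("collar",(172,208),(587-400,115),.0997),("end",(143,55),(628-400,163),.1587)):
    u=f(p,140,165); print(n,atz(T,u,z), q and (atz(S,f(q,420,255),z),tri([(T,u),(S,f(q,420,255))])))
for p in((294,141),(319,226)): print("gb",atz(T,p,.08))
E
```

```text
(array([301, 184,  19,  20, 301], dtype=int32), array([309.86046512, 193.39202658])) (array([297, 251,  21,  20, 289], dtype=int32), array([306.64705882, 261.88927336])) [0.56601916 0.01011793 0.1235426 ] [0.56643493 0.01030908 0.12      ] [0.55832164 0.0087155  0.112     ]
tip [0.46451964 0.3119949  0.03      ] None
collar [0.53209021 0.31639164 0.0997    ] (array([0.53542981, 0.31973272, 0.0997    ]), array([0.53256594, 0.31907128, 0.09515818]))
end [0.59303077 0.31918975 0.1587    ] (array([0.59503681, 0.32241285, 0.1587    ]), array([0.59349249, 0.32143546, 0.15602165]))
gb [0.69246654 0.04959103 0.08      ]
gb [ 0.49721348 -0.01238264  0.08      ]
```

Request:
jog_arm(
  delta_pos=[
    [0, 0, 3],
    [5, 9, 3],
    [8, 14, 3],
    [11, 20, 3],
    [14, 26, 3],
    [17, 32, 3],
    [20, 38, 3],
    [24, 44, 3],
    [28, 50, 3],
    [28, 54, 3],
    [28, 54, 3],
    [28, 54, 3],
  ],
  turn=[0, 0, 0, 0, 0, 0, 0, 0, 0, 0, -5, -5],
  grip=[0, 0, 0, 0, 0, 0, 0, 0, 0, 0, 0, 0],
)

```text
time_s: 1.65
position: [0.53, -0.0299, 0.2523]
tcp_rot: [[0.946, 0.323, -0.0], [0.323, -0.946, 0.001], [-0.0, -0.001, -1.0]]
force: [-1.3, 0.3, -0.6]
opening: 1.004
grasp_force: 0.0
```

```bash
python3 - <<'E'
from h import *
c=capture("wrist"); I=c["color"].astype(int); cv2.imwrite("pics/w1.png",c["color"])
print(proj(c,[[.566,.010,.125],[.566,.010,.085]]))
m=((I.min(2)>165)&(np.ptp(I,axis=2)<50)).astype(np.uint8)
k,L,S,cc=cv2.connectedComponentsWithStats(m)
for i in np.argsort(-S[1:,4])[:4]+1: print(S[i],cc[i],atz(c,cc[i],.125))
print(read_state()["position"])
E
```

```text
[[288.99971184 170.69129129]
 [292.76432681 165.32459922]]
[ 228   70  123  140 9682] [274.95889279 125.07828961] [0.59606468 0.03086435 0.125     ]
[ 501  199  130   94 9052] [571.16129032 249.3821255 ] [ 0.58137161 -0.24243109  0.125     ]
[ 285  250   48   75 1093] [307.78956999 287.29551693] [ 0.47378701 -0.03621811  0.125     ]
[566  62  74  30 605] [598.94876033  78.40495868] [ 0.71139958 -0.19314544  0.125     ]
[ 0.52954352 -0.0315712   0.25223018]
```

View pics/w1.png

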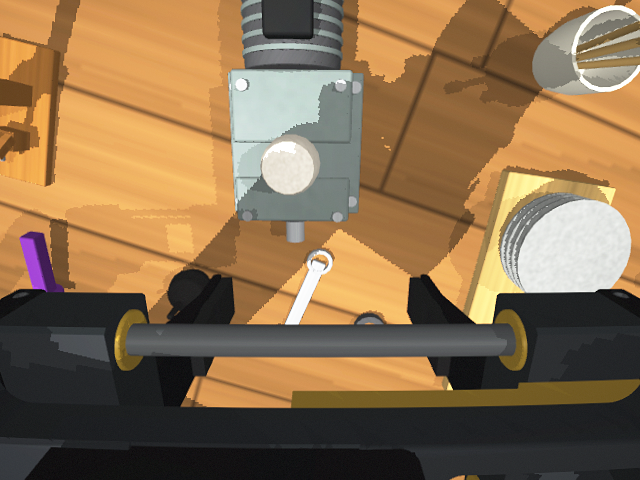

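The wrist view shows the cup's foot centred near (288,170), matching the prediction of (289,171). So the cup is at (0.566, 0.010).

Request:
jog_arm(
  delta_pos=[
    [3.6, 4.2, 0],
    [3.6, 4.2, -5],
    [3.6, 4.2, -10],
    [3.6, 4.2, -14],
    [3.6, 4.2, -16.3],
    [3.6, 4.2, -16.3],
    [3.6, 4.2, -16.3],
    [3.6, 4.2, -16.3],
    [3.6, 4.2, -16.3],
    [3.6, 4.2, -16.3],
    [3.6, 4.2, -16.3],
  ],
  turn=[0, 0, 0, 0, 0, 0, 0, 0, 0, 0, 0],
  grip=[0, 0, 0, 0, 0, 0, 1, 1, 1, 1, 1],
)

```text
time_s: 3.08
position: [0.5657, 0.0093, 0.0898]
tcp_rot: [[0.948, 0.318, 0.001], [0.318, -0.948, 0.0], [0.001, -0.0, -1.0]]
force: [-0.3, 0.4, 1.5]
opening: 0.572
grasp_force: 29.9
```

Request:
jog_arm(
  delta_pos=[
    [0, 0, 1],
    [0, 0, 3],
    [0, 0, 6],
    [0, 0, 9],
    [-2, -4, 9],
    [-4, -9, 9],
    [-6, -14, 9],
    [-8.5, -19.5, 9],
    [-11, -25, 9],
    [-13.4, -30, 9],
    [-14.8, -33.4, 9],
    [-14.8, -33.4, 9],
  ],
  turn=[0, 0, 0, 0, 0, 0, 0, 0, 0, 0, 0, 0],
  grip=[1, 1, 1, 1, 1, 1, 1, 1, 1, 1, 1, 1],
)

```text
time_s: 4.58
position: [0.4168, -0.3279, 0.18]
tcp_rot: [[0.949, 0.314, 0.001], [0.314, -0.949, -0.002], [0.0, 0.002, -1.0]]
force: [0.7, -0.7, -1.4]
opening: 0.573
grasp_force: 29.9
```

```bash
python3 - <<'E'
from h import *
c=capture("wrist"); s=capture("scene")
im=np.hstack([cv2.resize(c["color"],(400,300)),cv2.resize(s["color"][150:330,80:320],(400,300))])
cv2.imwrite("pics/p2.png",im)
st=read_state(); print(st["position"],st["opening"],st["force"])
E
```

```text
[ 0.41721853 -0.32457777  0.17964107] 0.5702508814064494 [-0.46060383  0.59574276 -1.37011945]
```

View pics/p2.png

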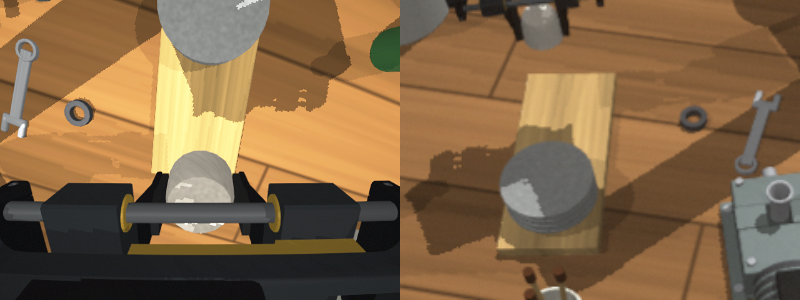

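The cup is held over the free end and the tube is bare, near (308,263) in the scene view. Setting the cup down.

Request:
jog_arm(
  delta_pos=[
    [0, 0, -5],
    [0, 0, -9],
    [0, 0, -12],
    [0, 0, -14],
    [0, 0, -15],
    [0, 0, -15.3],
    [0, 0, -15.5],
    [0, 0, -15.6],
    [0, 0, -15.6],
  ],
  turn=[0, 0, 0, 0, 0, 0, 0, 0, 0],
  grip=[1, 1, 1, 1, 1, 1, 1, 1, 1],
)

```text
time_s: 5.8
position: [0.4181, -0.325, 0.0251]
tcp_rot: [[0.948, 0.317, 0.001], [0.317, -0.948, -0.001], [0.001, 0.001, -1.0]]
force: [0.6, 2.1, 5.0]
opening: 0.571
grasp_force: 30.0
```

Request:
jog_arm(
  delta_pos=[
    [0, 0, 0],
    [0, 0, 0],
    [0, 0, 0],
    [0, 0, 0],
    [0, 0, 2],
    [0, 0, 6],
    [0, 0, 11],
    [0, 0, 17],
    [0, 0, 22],
    [1, 4, 22],
    [2, 9, 22],
    [3, 14, 22],
  ],
  turn=[0, 0, 0, 0, 0, 0, 0, 0, 0, -4, -8, -15.6],
  grip=[0, 0, 0, 0, 0, 0, 0, 0, 0, 0, 0, 0],
)

```text
time_s: 7.3
position: [0.4475, -0.1837, 0.2436]
tcp_rot: [[0.999, 0.046, 0.0], [0.046, -0.999, 0.0], [0.0, 0.0, -1.0]]
force: [-0.0, -0.3, 1.2]
opening: 0.996
grasp_force: 0.0
```

Request:
jog_arm(
  delta_pos=[
    [1, 5.5, 0],
    [2, 11, 0],
    [3, 17, 0],
    [5, 23, 0],
    [6, 29, 0],
    [8, 35, 0],
    [9, 41, 0],
    [10, 46, 0],
    [11.5, 50.4, 0],
    [11.5, 50.4, 0],
    [11.5, 50.4, 0],
  ],
  turn=[0, 0, 0, 0, 0, 0, 0, 0, 0, 0, 0],
  grip=[0, 0, 0, 0, 0, 0, 0, 0, 0, 0, 0],
)

```text
time_s: 8.68
position: [0.5619, 0.3185, 0.2428]
tcp_rot: [[0.999, 0.052, -0.002], [0.052, -0.999, -0.001], [-0.002, 0.001, -1.0]]
force: [0.3, -0.4, -0.5]
opening: 1.001
grasp_force: 0.0
```

```bash
python3 - <<'E'
from h import *
c=capture("wrist"); s=capture("scene"); t=capture("top")
import pickle; pickle.dump((c,s,t),open("c3.pkl","wb"))
print(proj(c,[[.563,.319,.129],[.593,.320,.158],[.533,.318,.099]]))
a=c["color"][60:360,180:460].copy()
im=np.zeros((600,800,3),np.uint8); im[:300,:280]=a
im[:300,290:540]=cv2.resize(s["color"][240:300,285:335],(250,300),interpolation=2)
im[:300,545:795]=cv2.resize(t["color"][165:225,285:335],(250,300),interpolation=2)
im[300:,:400]=cv2.resize(s["color"][150:330,80:320],(400,300))
im[300:,400:]=cv2.resize(t["color"][150:330,360:600],(400,300))
cv2.imwrite("pics/p3.png",im)
st=read_state(); print(st["position"],st["opening"],st["tcp_rot"][:2])
E
```

```text
[[321.08906082 229.6460877 ]
 [321.95716505 200.10523438]
 [320.41575573 252.16591726]]
[0.56230695 0.31762202 0.24351312] 0.9996974818755161 [[ 9.98763880e-01  4.97000060e-02 -7.88152616e-04]
 [ 4.96995386e-02 -9.98764033e-01 -6.02023575e-04]]
```

View pics/p3.png

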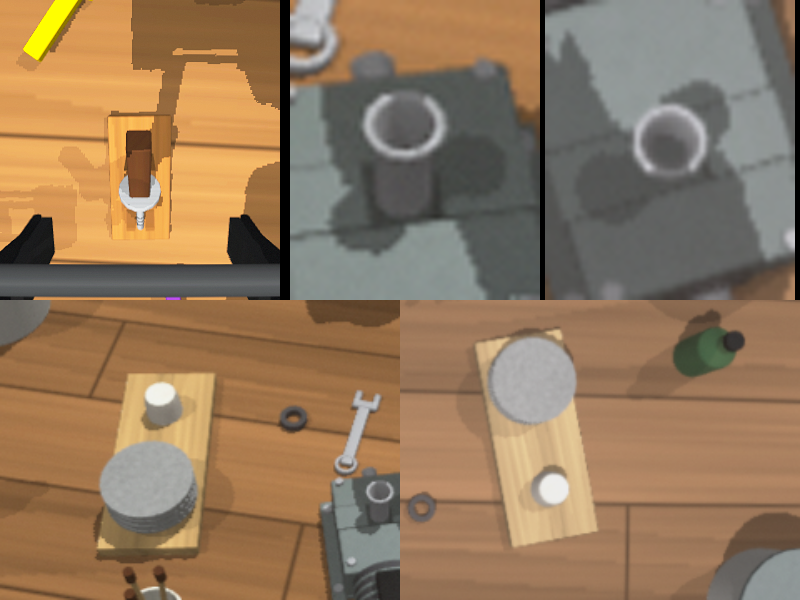

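The cup stands upright on the plank's free end, at lower-left (162,403) and lower-right (551,488). The handle end is at wrist (319,200) against a predicted (322,200). The tube rim is at scene (307.8,265) and top (310,193). Next I grip the rod.

```bash
python3 - <<'E'
from h import *
import pickle; c,s,t=pickle.load(open("c3.pkl","rb"))
print(tri([(s,(307.8,265)),(t,(310,193))]),atz(s,(307.8,265),.12),atz(t,(310,193),.12))
E
```

```text
[0.5677574  0.01132667 0.11519675] [0.57079043 0.01313711 0.12      ] [0.56731879 0.0100198  0.12      ]
```

Request:
jog_arm(
  delta_pos=[
    [0, 0, -4],
    [0, 0, -8],
    [0, 0, -11],
    [0, 0, -13],
    [0, 0, -13.4],
    [0, 0, -13.4],
    [0, 0, -13.4],
    [0, 0, -13.4],
    [0, 0, -13.4],
    [0, 0, -13.4],
    [0, 0, -13.4],
    [0, 0, -13.4],
  ],
  turn=[0, 0, 0, 0, 0, 0, 0, 0, 0, 0, 0, 0],
  grip=[0, 0, 0, 0, 0, 0, 1, 1, 1, 1, 1, 1],
)

```text
time_s: 10.32
position: [0.5626, 0.3191, 0.1095]
tcp_rot: [[0.999, 0.051, -0.0], [0.051, -0.999, -0.0], [-0.0, 0.0, -1.0]]
force: [-1.2, 1.2, 0.9]
opening: 0.399
grasp_force: 0.0
```

Request:
jog_arm(
  delta_pos=[
    [0, 0, 0],
    [0, 0, 0],
    [0, 0, 0],
    [0, 0, 0],
    [0, 0, 1],
    [0, 0, 3],
    [0, 0, 6],
    [0, 0, 10],
    [0, 0, 15],
    [0, 0, 18],
    [0, 0, 18],
  ],
  turn=[0, 0, 0, 0, 0, 0, 0, 0, 0, 0, 0],
  grip=[1, 1, 1, 1, 1, 1, 1, 1, 1, 1, 1],
)

```text
time_s: 11.7
position: [0.5642, 0.3197, 0.2933]
tcp_rot: [[0.999, 0.051, 0.007], [0.051, -0.999, 0.003], [0.007, -0.002, -1.0]]
force: [-1.2, 0.4, -1.9]
opening: 0.204
grasp_force: 30.0
```

```bash
python3 - <<'E'
from h import *
import pickle
c=capture("wrist"); s=capture("scene"); t=capture("top"); pickle.dump((c,s,t),open("c4.pkl","wb"))
st=read_state(); P=st["position"]; print(P,st["opening"],st["grasp_force"])
uw,us=proj(c,P)[0],proj(s,P)[0]; print(uw,us)
x,y=int(us[0])-50,int(us[1])-30
x=np.clip(x,0,540)
im=np.zeros((480,800,3),np.uint8); im[:,:400]=c["color"][:,120:520]; im[:,400:]=cv2.resize(s["color"][y:y+120,x:x+100],(400,480),interpolation=2)
print(x,y); cv2.imwrite("pics/p4.png",im)
E
```

```text
[0.561393   0.31859433 0.2877712 ] 0.20379829340776595 29.999736794270575
[324.23226881 296.09400635] [481.10998906 232.71653692]
431 202
```

View pics/p4.png

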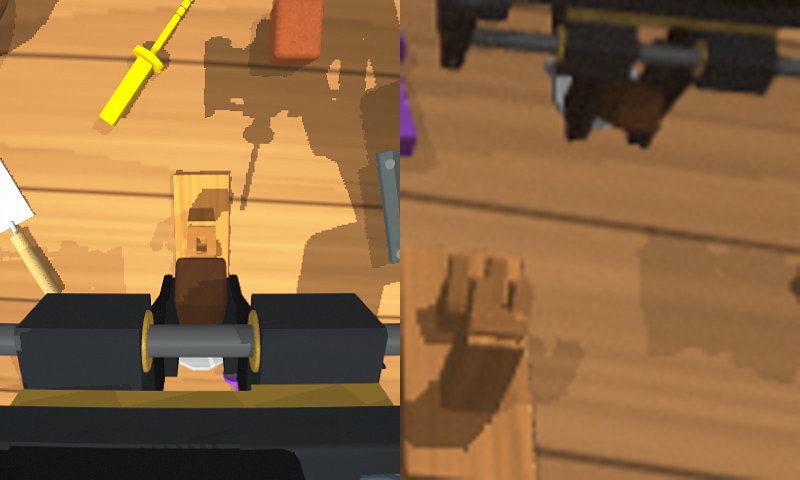

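The rod is held with its handle still leaning towards +x and the rest empty; crop handle end at (201,265). Turning the hand 90 degrees will let the scene camera see the tip next to the tube.

Request:
jog_arm(
  delta_pos=[
    [0, 0, 0],
    [0, 0, 0],
    [0, -2, 0],
    [0, -4, 0],
    [0, -7, 0],
    [0, -10, 0],
    [0, -13, 0],
    [0, -16, -1],
    [0, -19, -3],
    [0, -20.9, -5],
    [0, -20.9, -5],
    [0, -20.9, -5],
  ],
  turn=[10, 20, 30, 40, 50, 60, 70, 80, 88, 88, 88, 88],
  grip=[1, 1, 1, 1, 1, 1, 1, 1, 1, 1, 1, 1],
)

```text
time_s: 13.35
position: [0.5625, 0.1106, 0.2391]
tcp_rot: [[-0.016, 1.0, -0.001], [1.0, 0.016, 0.001], [0.001, -0.001, -1.0]]
force: [0.5, 0.3, -0.8]
opening: 0.204
grasp_force: 30.0
```

```bash
cat > look.py <<'E'
from h import *
import sys,pickle
st=read_state(); P=st["position"]; s=capture("scene"); t=capture("top"); pickle.dump((s,t),open("cl.pkl","wb"))
print(P,st["opening"],st["grasp_force"],np.round(st["tcp_rot"][:,1],3),np.round(st["joint_positions"],1),st["force"])
cr=lambda c,x,y,w,h:cv2.resize(c["color"][y:y+h,x:x+w],(400,400*h//w),interpolation=2)
im=np.zeros((600,800,3),np.uint8)
a=cr(s,250,150,160,180); b=cr(t,210,140,160,180); im[:450,:400]=a; im[:450,400:]=b
cv2.imwrite(sys.argv[1],im[:450])
E
python3 look.py pics/p5.png
```

```text
[0.56247172 0.11060594 0.23908449] 0.20442154127485762 29.999683679197915 [ 1.     0.016 -0.001] [-0.1 25.2 88.5  0.  66.4 -1. ] [ 0.4900448   0.31926161 -0.8461136 ]
```

View pics/p5.png

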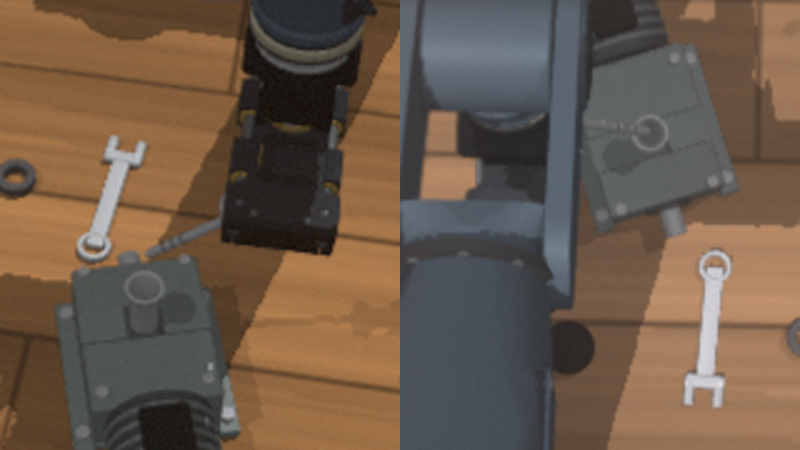

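The tip is visible at crop (148,253) in the scene view and (652,131) in the top view, just above the tube mouth.

```bash
python3 - <<'E'
from h import *
import pickle; s,t=pickle.load(open("cl.pkl","rb"))
us=np.array((148,253))*.4+(250,150); ut=np.array((252,131))*.4+(210,140)
p=tri([(s,us),(t,ut)]); G=np.array([.5625,.1106,.2581]); print(p,G-p,np.linalg.norm(G-p),np.degrees(np.arcsin((G-p)[2]/np.linalg.norm(G-p))))
print("mouth", tri([(s,(307.8,265)),(t,(310,193))]))
E
```

```text
[0.56350428 0.01135138 0.15839167] [-0.00100428  0.09924862  0.09970833] 0.14068777506126615 45.130920975794304
mouth [0.5677574  0.01132667 0.11519675]
```

Request:
jog_arm(
  delta_pos=[
    [0.4, -0.5, 0],
    [0.4, -0.5, -1],
    [0.4, -0.5, -2.5],
    [0.4, -0.5, -3.7],
    [0.4, -0.5, -4.3],
    [0.4, -0.5, -4.6],
    [0.4, -0.5, -4.6],
  ],
  turn=[0, 0, 0, 0, 0, 0, 0],
  grip=[1, 1, 1, 1, 1, 1, 1],
)

```text
time_s: 14.32
position: [0.5667, 0.105, 0.1935]
tcp_rot: [[-0.016, 1.0, 0.0], [1.0, 0.016, 0.0], [0.0, 0.0, -1.0]]
force: [0.4, -0.5, -1.3]
opening: 0.202
grasp_force: 30.0
```

Request:
jog_arm(
  delta_pos=[
    [0, -0.5, 0.2],
    [0, -1.0, 0.6],
    [0, -1.5, 1.0],
    [0, -2.0, 1.3],
    [0, -2.5, 1.6],
    [0, -3.0, 1.8],
    [0, -3.0, 1.8],
  ],
  turn=[0, 0, 0, 0, 0, 0, 0],
  grip=[1, 1, 1, 1, 1, 1, 1],
)

```text
time_s: 15.2
position: [0.567, 0.0768, 0.2134]
tcp_rot: [[-0.015, 1.0, 0.002], [1.0, 0.015, 0.004], [0.004, 0.002, -1.0]]
force: [-1.3, 7.5, 6.3]
opening: 0.203
grasp_force: 30.0
```

```bash
python3 look.py pics/p6.png
```

```text
[0.56696611 0.0768175  0.21343952] 0.2028411566152267 30.000877464772202 [1.    0.015 0.002] [-3.6 26.7 90.5  0.3 62.7 -4.6] [-1.29331188  7.47203549  6.28510913]
```

View pics/p6.png

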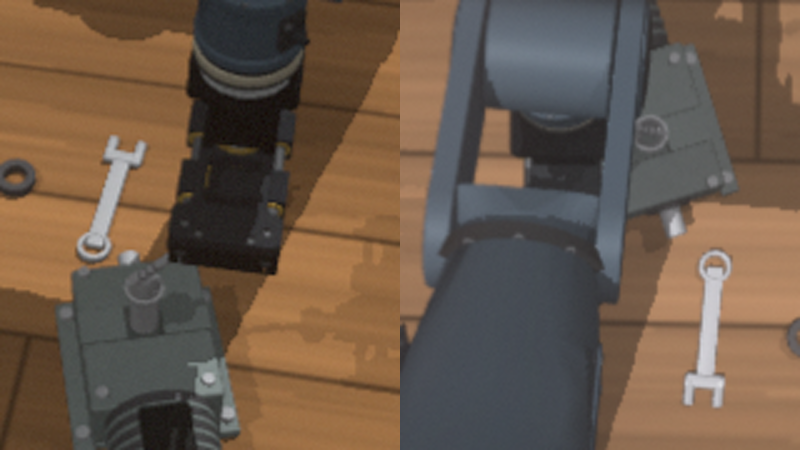

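Request:
jog_arm(
  delta_pos=[
    [0, -0.6, 0.2],
    [0, -1.2, 0.4],
    [0, -1.8, 0.6],
    [0, -2.4, 0.8],
    [0, -3.0, 1.0],
    [0, -3.6, 1.1],
    [0, -3.6, 1.1],
  ],
  turn=[0, 0, 0, 0, 0, 0, 0],
  grip=[1, 1, 1, 1, 1, 1, 1],
)

```text
time_s: 16.18
position: [0.5672, 0.0405, 0.2251]
tcp_rot: [[-0.015, 1.0, 0.003], [1.0, 0.015, 0.004], [0.004, 0.003, -1.0]]
force: [-1.1, 6.6, 8.6]
opening: 0.204
grasp_force: 30.0
```

Request:
jog_arm(
  delta_pos=[
    [0, -0.6, 0],
    [0, -1.2, 0],
    [0, -1.8, -0.1],
    [0, -2.3, -0.2],
    [0, -2.8, -0.4],
    [0, -3.0, -0.8],
    [0, -3.0, -1.2],
    [0, -3.0, -1.7],
    [0, -2.8, -2.3],
    [0, -2.8, -2.3],
  ],
  turn=[0, 0, 0, 0, 0, 0, 0, 0, 0, 0],
  grip=[1, 1, 1, 1, 1, 1, 1, 1, 1, 1],
)

```text
time_s: 17.42
position: [0.5671, 0.011, 0.1995]
tcp_rot: [[-0.016, 1.0, 0.001], [1.0, 0.016, 0.0], [0.0, 0.001, -1.0]]
force: [1.1, 3.3, -1.6]
opening: 0.203
grasp_force: 30.0
```

```bash
python3 look.py pics/p7.png
```

```text
[0.56709312 0.01104789 0.19954559] 0.20305697420632698 29.999824936967343 [1.    0.016 0.001] [-10.2  27.4  92.    0.   60.6 -11.1] [ 1.12822914  3.32118142 -1.60248124]
```

View pics/p7.png

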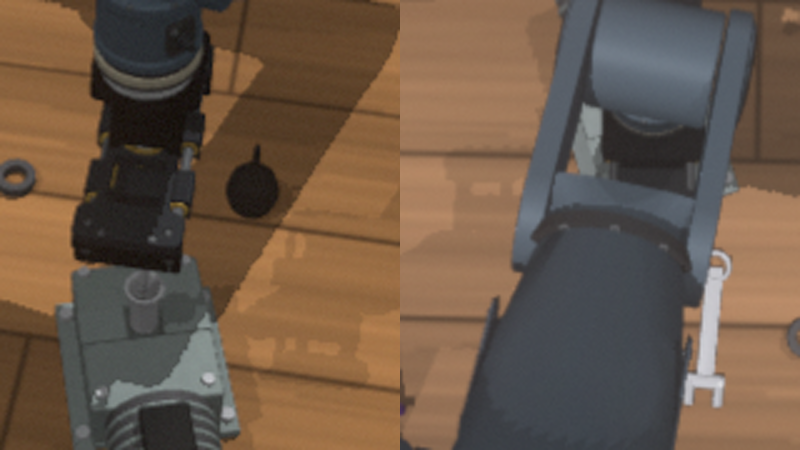

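The stem now goes down into the tube at crop (146,285). Lowering until the collar stops.

Request:
jog_arm(
  delta_pos=[
    [0, 0, -0.6],
    [0, 0, -1.3],
    [0, 0, -2.0],
    [0, 0, -2.8],
    [0, 0, -3.6],
    [0, 0, -4.3],
    [0, 0, -4.8],
    [0, 0, -4.8],
  ],
  turn=[0, 0, 0, 0, 0, 0, 0, 0],
  grip=[1, 1, 1, 1, 1, 1, 1, 1],
)

```text
time_s: 18.52
position: [0.5656, 0.0106, 0.1506]
tcp_rot: [[-0.017, 1.0, -0.003], [1.0, 0.017, -0.001], [-0.001, -0.003, -1.0]]
force: [-0.5, -0.5, 0.0]
opening: 0.208
grasp_force: 30.0
```

Request:
jog_arm(
  delta_pos=[
    [0, 0, -0.15],
    [0, 0, -0.3],
    [0, 0, -0.45],
    [0, 0, -0.6],
    [0, 0, -0.7],
    [0, 0, -0.7],
  ],
  turn=[0, 0, 0, 0, 0, 0],
  grip=[1, 1, 1, 1, 1, 1],
)

```text
time_s: 19.27
position: [0.5666, 0.011, 0.1445]
tcp_rot: [[-0.016, 1.0, -0.0], [1.0, 0.016, 0.0], [0.0, -0.0, -1.0]]
force: [-0.2, -0.1, -0.7]
opening: 0.205
grasp_force: 30.0
```

Request:
jog_arm(
  delta_pos=[
    [0, 0, -0.1],
    [0, 0, -0.2],
    [0, 0, -0.3],
    [0, 0, -0.4],
    [0, 0, -0.4],
  ],
  turn=[0, 0, 0, 0, 0],
  grip=[1, 1, 1, 1, 1],
)

```text
time_s: 19.9
position: [0.5667, 0.011, 0.1409]
tcp_rot: [[-0.016, 1.0, 0.0], [1.0, 0.016, -0.0], [-0.0, 0.0, -1.0]]
force: [-1.2, 0.1, 2.8]
opening: 0.205
grasp_force: 30.0
```

Request:
jog_arm(
  delta_pos=[
    [0, 0, -0.1],
    [0, 0, -0.2],
    [0, 0, -0.2],
    [0, 0, -0.2],
  ],
  turn=[0, 0, 0, 0],
  grip=[1, 1, 1, 1],
)

```text
time_s: 20.4
position: [0.5667, 0.011, 0.1407]
tcp_rot: [[-0.017, 1.0, 0.001], [1.0, 0.017, -0.0], [-0.0, 0.001, -1.0]]
force: [-3.3, -0.4, 13.5]
opening: 0.203
grasp_force: 30.0
```

```bash
python3 look.py pics/p8.png; python3 - <<'E'
import cv2,pickle
s,t=pickle.load(open("cl.pkl","rb"))
cv2.imwrite("pics/p9.png",cv2.resize(s["color"][235:300,280:340],(540,585),interpolation=2))
E
```

```text
[0.56670528 0.01095666 0.14072235] 0.20331693508915755 30.001946641132236 [1.    0.017 0.001] [-10.2  32.   95.   -0.   52.9 -11.1] [-3.29105655 -0.41635774 13.45756859]
```

View pics/p9.png

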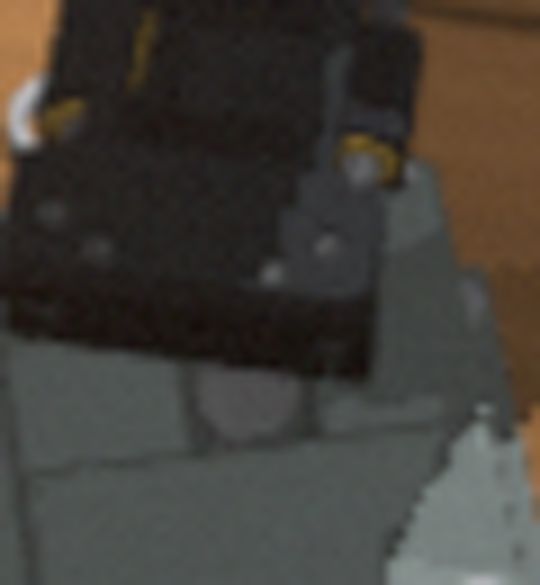

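The collar is seated: the descent stopped hard with 13.5 N upward, and the collar is over the rim. Now I draw the rod up and tilt it over the rim towards +y.

Request:
jog_arm(
  delta_pos=[
    [0, 0, 0.5],
    [0, 0, 2],
    [0, 0, 4],
    [0, 0, 6],
    [0, 0, 7.3],
    [0, 0, 7.8],
    [0, 0.7, 7.8],
    [0, 1.3, 7.8],
    [0, 1.9, 7.8],
    [0, 2.6, 7.7],
    [0, 3.3, 7.6],
    [0, 3.9, 7.5],
  ],
  turn=[0, 0, 0, 0, 0, 0, 0, 0, 0, 0, 0, 0],
  grip=[1, 1, 1, 1, 1, 1, 1, 1, 1, 1, 1, 1],
)

```text
time_s: 22.0
position: [0.5665, 0.0501, 0.2132]
tcp_rot: [[-0.017, 1.0, -0.0], [1.0, 0.017, -0.001], [-0.001, -0.0, -1.0]]
force: [-1.0, -4.7, -1.6]
opening: 0.206
grasp_force: 30.0
```

Request:
jog_arm(
  delta_pos=[
    [0, 0.7, -0.2],
    [0, 1.4, -0.5],
    [0, 2.1, -0.7],
    [0, 2.8, -1.0],
    [0, 3.5, -1.4],
    [0, 4.1, -1.9],
    [0, 4.7, -2.3],
    [0, 5.2, -2.8],
    [0, 5.8, -3.4],
    [0, 6.3, -4.0],
    [0, 6.8, -4.5],
    [0, 7.2, -5.1],
  ],
  turn=[0, 0, 0, 0, 0, 0, 0, 0, 0, 0, 0, 0],
  grip=[1, 1, 1, 1, 1, 1, 1, 1, 1, 1, 1, 1],
)

```text
time_s: 23.5
position: [0.5665, 0.1222, 0.162]
tcp_rot: [[-0.016, 1.0, -0.0], [1.0, 0.016, -0.0], [-0.0, -0.0, -1.0]]
force: [-0.6, -2.5, 1.3]
opening: 0.203
grasp_force: 30.0
```

Request:
jog_arm(
  delta_pos=[
    [0, 0.35, -0.7],
    [0, 0.65, -1.3],
    [0, 0.95, -2.0],
    [0, 1.2, -2.7],
    [0, 1.4, -3.4],
    [0, 1.55, -4.1],
    [0, 1.65, -4.8],
    [0, 1.7, -5.4],
    [0, 1.7, -5.8],
    [0, 1.7, -5.8],
  ],
  turn=[0, 0, 0, 0, 0, 0, 0, 0, 0, 0],
  grip=[1, 1, 1, 1, 1, 1, 1, 1, 1, 1],
)

```text
time_s: 24.75
position: [0.5665, 0.1392, 0.1042]
tcp_rot: [[-0.016, 1.0, -0.0], [1.0, 0.016, 0.0], [0.0, -0.0, -1.0]]
force: [-1.0, -0.9, 2.2]
opening: 0.204
grasp_force: 30.0
```

Request:
jog_arm(
  delta_pos=[
    [0, 0, 1],
    [0, 0, 3],
    [0, 0, 6],
    [0, 0, 9],
    [0, 0, 11.5],
    [0, 0, 13],
    [0, 0, 13],
    [0, 0, 13],
    [0, 0, 13],
  ],
  turn=[0, 0, 0, 0, 0, 0, 0, 0, 0],
  grip=[1, 1, 1, 1, 1, 1, 1, 1, 1],
)

```text
time_s: 25.88
position: [0.5659, 0.139, 0.2333]
tcp_rot: [[-0.016, 1.0, -0.003], [1.0, 0.016, -0.0], [-0.0, -0.003, -1.0]]
force: [0.5, -0.9, -1.0]
opening: 0.208
grasp_force: 30.0
```

```bash
python3 - <<'E'
from h import *
import pickle
st=read_state(); P=st["position"]; R=np.array(st["tcp_rot"]); print(P,st["grasp_force"],st["force"])
G=np.array(P)-.0*R[:,2]-.019*R[:,2]; h=R[:,0]*[1,1,0]; h/=np.linalg.norm(h)
old,_=pickle.load(open("cl.pkl","rb"))
s=capture("scene"); I=cv2.cvtColor(s["color"],cv2.COLOR_BGR2HSV)[...,1].astype(np.float32)
q=np.linspace(.008,.088,30)
r=[]
for th in range(-40,61,2):
    a=np.radians(th); d=h*np.cos(a)+[0,0,np.sin(a)]
    X=G+np.outer(q-.135,d); u=proj(s,X).astype(np.float32)
    v=cv2.remap(I,u[:,0][None],u[:,1][None],1)[0]; r.append((v.mean(),th,tuple(u[0].round()),tuple(u[-1].round())))
for x in sorted(r)[:6]: print(x)
print([(t,round(float(m))) for m,t,_,_ in r])
# cup: still a white blob on the plank
C=s["color"].astype(int); m=((C.min(2)>165)&(np.ptp(C,axis=2)<50)).astype(np.uint8); k,L,S,c=cv2.connectedComponentsWithStats(m)
for i in range(1,k):
    if S[i,4]>60: print(S[i],c[i],atz(s,c[i],.055))
print(proj(s,[.418,-.325,.06]))
E
```

```text
[0.56586257 0.13899097 0.23326278] 29.999789418652654 [ 0.47245682 -0.90238861 -1.00253039]
(np.float32(3.5759115), 0, (np.float32(308.0), np.float32(224.0)), (np.float32(351.0), np.float32(229.0)))
(np.float32(5.149642), 2, (np.float32(308.0), np.float32(225.0)), (np.float32(351.0), np.float32(230.0)))
(np.float32(28.968327), -2, (np.float32(308.0), np.float32(222.0)), (np.float32(351.0), np.float32(229.0)))
(np.float32(40.637142), 4, (np.float32(308.0), np.float32(227.0)), (np.float32(351.0), np.float32(230.0)))
(np.float32(77.84635), 6, (np.float32(309.0), np.float32(228.0)), (np.float32(351.0), np.float32(231.0)))
(np.float32(94.947685), -4, (np.float32(309.0), np.float32(221.0)), (np.float32(352.0), np.float32(228.0)))
[(-40, 123), (-38, 122), (-36, 125), (-34, 123), (-32, 122), (-30, 120), (-28, 120), (-26, 121), (-24, 123), (-22, 124), (-20, 122), (-18, 123), (-16, 122), (-14, 121), (-12, 121), (-10, 122), (-8, 122), (-6, 118), (-4, 95), (-2, 29), (0, 4), (2, 5), (4, 41), (6, 78), (8, 100), (10, 110), (12, 118), (14, 123), (16, 128), (18, 129), (20, 130), (22, 133), (24, 134), (26, 137), (28, 138), (30, 139), (32, 139), (34, 138), (36, 136), (38, 135), (40, 128), (42, 125), (44, 123), (46, 127), (48, 130), (50, 129), (52, 129), (54, 127), (56, 125), (58, 125), (60, 123)]
[167 199  19  15 202] [175.56930693 206.00990099] [ 0.41813633 -0.32637909  0.055     ]
[281 205  27  48 297] [293.61952862 227.84848485] [ 0.43297398 -0.0422271   0.055     ]
[ 548  305   48   43 1053] [571.4311491  325.97720798] [0.58185283 0.56292907 0.055     ]
[162 323  29  32 119] [178.95798319 343.68907563] [ 0.75609828 -0.2123603   0.055     ]
[[175.77180697 204.67275275]]
```

The rod measures level within about 1 degree at 0.252 m, and the cup still stands at (0.418, -0.326). Handing in.

```bash
python3 -c "
from rig import *
print(hand_in())"
```

```text
the job is handed in; nothing more can be done
None
```

I handed the job in at about 26 s, but `hand_in()` returned no verdict: the cup is mouth down on the plank, the rod went down to its collar (13.5 N) and out again, and it is held level (about 1°) at 25 cm. I viewed 11 pictures, one over the limit of 10.

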